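Interlace the cooling comb with the test stand and lock it

TASK

Fit the comb with the blue grip (the one with four fins) onto the test stand so that its fins slide down between the copper fins and it sits fully home, ends about flush with theirs, feeling sideways for the gaps because the copper block may be clamped a little off centre. Let go of it, then turn the stand's red knob clockwise until it clicks over and its steel tab lies across the comb. Leave the yellow-gripped comb and the other things where they are.

Things in the scene. Friction and masses are not known exactly. Their poses are not given: they have to be found in the camera images.
- comb: Loose 0.1 to 0.2 kg aluminium comb standing on its fins. Plate 72 (x) x 84 (y) x 6 mm, underside at z 22, top at 28. Four fins below it, 5 mm thick (y), 50 long (x), 22 deep, at y -21, -7, 7, 21 mm. Blue grip rib on top 30 (x) x 14 (y), to z 58: pinch it across y. Origin: centre underneath at the fin tips, z up. Fits either way round.
- coarse_comb: Bystander: the same kind of comb with a yellow rib and three 9 mm fins; does not fit the stand. Its place and that of the blue comb may be swapped. Same origin and outer sizes.
- stand: Fixed test stand, grey foot plate 12 mm thick, x -110 to 50, y -61 to 61 mm. Origin on the work surface, under point fins_mid; x points away from the knob, z up. A copper fin block is clamped on it, square to it but up to 8 mm off to either side along y; how far is not reported, it must be felt or seen. Comb fully home: its origin at z 24 mm, level; lying unentered on the fins: z 46.
- fins_mid (a point): Fixed point of the stand, z 46 mm: the height of the copper fins' tops, at the block's middle if it were not off centre. Fins run along x (-25 to 25 mm), 26 high. From the block's middle: inner fins 6 mm thick at y -14, 0, 14; outer ones 14 mm thick at y -32, 32; so four gaps of 8 mm at y -21, -7, 7, 21 (1.5 mm play each side of a comb fin).
- knob_grip (a point): Point on the upright axis of the red knob, at z 82 mm and stand x -78, y 0. Bar grip 44 mm long (own x), 13 wide (own y), z 61 to 94: pinch across own y. Own x points along the steel tab, which lies below the bar (z 54.5 to 60.5, 12 mm wide) and reaches 54 mm from the axis.
- lock_knob (a joint): Knob angle, rad: 0 open (tab 1.2 rad anticlockwise from above of the stand's x); grows turning clockwise; stop at 1.2 = locked (tab along the stand's x, 2.5 mm above the edge of the seated comb's plate). A spring detent (0.1 N m) resists up to 0.6, then drives it on to 1.2; let go before 0.6 it springs back to 0.
- spool: Bystander: dark thread spool, 28 x 28 x 30 mm, origin under its centre.
- canister: Bystander: blue canister, 66 x 66 x 58 mm, origin under its centre.
- tin: Bystander: small round metal tin, 35 x 35 x 12 mm, origin under its centre.
There are look-alikes about, which are no part of the job. Leave any purple look-alike of the comb alone.

How it is judged (in metres and radians):
On the way:
1. the blue-gripped comb is fully home between the copper fins while the knob is still open (z of comb in the frame of stand between 0.02 and 0.0265 m and x of comb in the frame of stand between -0.008 and 0.008 m and y of comb in the frame of stand between -0.0115 and 0.0115 m and angle between the x axis of comb and the x axis of stand, either way round below 0.1 rad and angle between comb's own z axis and vertical below 0.06 rad and value of joint lock_knob below 0.4 rad), for 0.2 s.
At the end, for the whole second after the job is handed in: The blue-gripped comb sits fully home on the stand (origin 20 to 26.5 mm above the stand's, within 8 mm of it along the fins and 11.5 mm across, square within 0.1 rad, level within 0.06 rad), at rest, and the red knob stands past its click at more than 1.1 rad (z of comb in the frame of stand between 0.02 and 0.0265 m and x of comb in the frame of stand between -0.008 and 0.008 m and y of comb in the frame of stand between -0.0115 and 0.0115 m and angle between the x axis of comb and the x axis of stand, either way round below 0.1 rad and angle between comb's own z axis and vertical below 0.06 rad and value of joint lock_knob above 1.1 rad and linear speed of comb below 0.01 m/s); the robot touches nothing.
It fails at once if the yellow-gripped comb is moved more than 20 mm (distance of coarse_comb from where it was at the start of the episode above 0.02 m).
It fails at once if the spool, canister or tin is moved more than 20 mm (distance of any of spool, canister, tin from where it was at the start of the episode above 0.02 m).
It also fails if it takes over 61 s, if anything falls off the work surface, if the arm or the gripper's body presses on something with over 40 N, if the wrist force passes 120 N, or if a joint passes its speed limit or range.

ROBOT

A 7-joint arm with a two-finger parallel gripper is mounted at the origin on a cart in front of the work surface, level with it; the furniture and walls round the work are solid. World frame = base frame: x ahead of the robot, y to its left, z up, the work surface at z = 0. Lengths are in mm, angles in rad, forces in N, time in s.
With the tool pointing down it reaches from about 425 to 875 mm from the base axis. Payload 4.7 kg.
Tool frame: the origin (TCP) lies on the front face of the gripper's body, between the roots of the fingers; the fingertips stand 73 mm ahead of it and the grasp point (between the pads) lies 54 mm ahead of it; z points along the fingers, y is the direction in which the jaws open and shut (so a half turn about z gives the same grasp; the last joint's range is limited). The gripper opens to 85 mm and grips with 20 to 120 N. Pads are 22 mm wide; open, the fingers measure 114 mm over their backs; the gripper's body (76 mm by 85 mm) begins 54 mm behind the grasp point. The pads swing forward as they close: fully open they stand 13 mm farther back than shut.
Start: joints at [1.32, 0.321, -0.07, 1.45, 0.023, 1.371, -0.057], TCP at [170.096, -627.363, 303.949] pointing down, gripper open.
Joint ranges: [-2.86, 2.86], [-0.3, 2.09], [-1.38, 1.24], [0.06, 2.45], [-1.56, 4.7], [0.09, 2.05], [-2.69, 2.69]. Speed limits (rad/s): [2.57, 2.57, 3.14, 3.14, 3.14, 3.14, 3.14].

INTERFACE

Orientations are given as a unit quaternion [x, y, z, w].
In Python, from station import status, grab_frame, camera_params, ticket, finder gives the robot as it stands.
- The arm moves only by the shell command python3 -m crank 'ROWS'. ROWS is text: rows parted by semicolons, each of 7 numbers parted by spaces: the opening, from 0 (shut) to 1 (fully open), then the shift along the tool's x, y, z in m, then the turn, a rotation vector about the tool's x, y, z in rad. In form: gripper tx ty tz wx wy wz; .... A call has 1 to 20 rows; each row is the pose to reach, as a shift and turn from the pose measured when the call began, along the tool's axes at that moment; what a row does not reach only later rows make up. A row lasts 1/12 s, in which the tool goes at most 41.7 mm and 7.16 degrees, less where a joint would pass 70% of its speed; a pose out of reach is approached as far as the arm can. A call with a gripper value outside its range is refused whole. The fingers move at their own pace and stop on an object; the grip force is fixed at half the most. Time passes only in rows, so rows that repeat a pose let the fingers close. It gives the time, the measured TCP pose, the force and the opening at its end, in the units of the state.
- status.state(): the state, without advancing time (a new reading comes with each control period).
- grab_frame(name): name is "scene" or "top" or "wrist"; returns (picture, depth): 384x512x3 uint8, blue, green, red; 384x512 float32, mm along the optical axis (not along the pixel's ray), 0 where there is no reading.
- camera_params(name): a dict with "fx", "fy", "cx", "cy" (pixels), "k1" (the pictures are not rectified: a ray, as slopes to the right and down, at radius r is drawn at 1 + k1 r^2 times it, then the intrinsics apply), "pose" (4x4, takes a point from camera to world coordinates). Camera axes: x right, y up, looking along -z (the intrinsics and any distortion apply to the point x, -y, -z); pixel columns grow to the right and rows downward; lengths in mm; the calibration is good to about 2 mm. A picture is of the moment at which its call begins: read the wrist's pose just before it. camera_params takes no time and is no camera call; for the wrist camera it gives the pose at the moment of the call.
- ticket.job_done(): hands the job in, once; it reports no verdict.
Trained networks look in the newest picture that a camera, given by its name, has taken for a name from the list of things; names that differ only in an ending like _2 or _b are one class to them, and where a whole thing is asked for, a point or a joint stands for the part that bears it (a point fixed in the world has none). Each returns a list of dicts, best first, with "p" (0 to 1); they miss things now and then, are a little off and sometimes report something else, mostly with a low value. They report only what shows in the picture. A call takes as long as a camera call. They do not tell look-alikes from the thing itself.
- finder.spot_in(camera, name): "pixel" ([column, row] in pixels, amid what is visible of it).
- finder.place_of(camera, name): "pixel" ([column, row] in pixels: a listed point, or the origin of a listed thing).
The state is a dict: "clock": time; "joint_pos": joint angles; "joint_vel": joint speeds; "effort": joint torques, N m; "position": TCP position; "tool_rot": TCP orientation; "wrist_force": force on the tool from outside, world axes, zero at the start; "wrist_torque": the same for the moment, N m; "opening": opening from 0.0 (shut) to 1.0 (fully open).
Only numpy, scipy, OpenCV 4.12 (cv2) and the standard library are available. Lean on these libraries where they do the work, as an engineer would, in place of code of your own. Each camera call takes 0.05 s, during which the arm holds its last target. There are 200 camera calls.

## Working session

There is one attempt and no reset: what is moved stays moved. The work goes in short steps, Python scripts to look and compute and a shell command to move; the robot and the scene stay as the last step left them, time stands still between calls to the robot, and variables do not carry over. Pictures are saved under pics/ and viewed, about 8 in all and at most 12, crops included, and the job is handed in when it is done.

```bash
ls; mkdir -p pics
cat > h.py <<'E'
import numpy as np, cv2
from scipy.spatial.transform import Rotation as R
from station import status, grab_frame, camera_params, ticket, finder
def ray(cp,px):
    K=np.array([[cp['fx'],0,cp['cx']],[0,cp['fy'],cp['cy']],[0,0,1.]])
    u=cv2.undistortPoints(np.array([[px]],float),K,np.array([cp['k1'],0,0,0,0.]))[0,0]
    T=np.array(cp['pose']); return T[:3,3],T[:3,:3]@np.array([u[0],-u[1],-1.])
def at_z(cp,px,z):
    o,d=ray(cp,px); return o+d*(z-o[2])/d[2]
def at_d(cp,px,dep):
    o,d=ray(cp,px); return o+d*dep
def proj(cp,P):
    T=np.array(cp['pose']); q=T[:3,:3].T@(np.array(P,float)-T[:3,3]); u=np.array([q[0],-q[1]])/-q[2]
    u=u*(1+cp['k1']*(u@u)); return [cp['fx']*u[0]+cp['cx'],cp['fy']*u[1]+cp['cy']]
def cloud(cp,dep):
    h,w=dep.shape; K=np.array([[cp['fx'],0,cp['cx']],[0,cp['fy'],cp['cy']],[0,0,1.]])
    v,u=np.mgrid[:h,:w]; p=np.stack([u.ravel(),v.ravel()],1).astype(float)[:,None]
    n=cv2.undistortPoints(p,K,np.array([cp['k1'],0,0,0,0.]))[:,0]; T=np.array(cp['pose'])
    c=np.c_[n[:,0],-n[:,1],-np.ones(len(n))]*dep.ravel()[:,None]
    P=c@T[:3,:3].T+T[:3,3]; P[dep.ravel()==0]=np.nan; return P.reshape(h,w,3)
def to_tool(dw):
    return R.from_quat(status.state()['tool_rot']).as_matrix().T@np.array(dw,float)
E
python3 - <<'E'
from h import *
s=status.state();print({k:np.round(v,3) for k,v in s.items()})
print(np.round(R.from_quat(s['tool_rot']).as_matrix(),3))
ims=[]
for c in ['top','scene']:
    im,d=grab_frame(c);cp=camera_params(c);np.savez(f'{c}0.npz',im=im,d=d)
    print(c,{k:np.round(v,3).tolist() for k,v in cp.items()})
    for n in ['comb','coarse_comb','stand','fins_mid','knob_grip','spool','canister','tin']:
        for r in finder.place_of(c,n)[:3]:
            print(n,np.round(r['pixel'],1),round(r['p'],2))
    cv2.imwrite(f'pics/{c}0.png',cv2.resize(im,(800,600)))
E
```

```text
pics
{'clock': np.float64(0.0), 'joint_pos': array([ 1.32 ,  0.322, -0.07 ,  1.452,  0.023,  1.371, -0.057]), 'joint_vel': array([-0.001, -0.   ,  0.001,  0.   , -0.   ,  0.   ,  0.002]), 'effort': array([ 1.0000e-03, -4.9358e+01, -3.8100e-01, -3.1433e+01,  1.3000e-02,
        1.1000e-02,  0.0000e+00]), 'position': array([ 169.968, -626.976,  302.82 ]), 'tool_rot': array([ 0.991,  0.132, -0.   , -0.001]), 'wrist_force': array([0.044, 0.532, 0.65 ]), 'wrist_torque': array([ 0.028, -0.004, -0.022]), 'opening': np.float64(1.002)}
[[ 0.965  0.262 -0.001]
 [ 0.262 -0.965  0.002]
 [-0.    -0.002 -1.   ]]
top {'fx': 413.956, 'fy': 413.956, 'cx': 260.079, 'cy': 187.952, 'k1': 0.0, 'pose': [[-0.02, 0.982, -0.186, 295.362], [-1.0, -0.019, 0.006, -153.743], [0.002, 0.186, 0.983, 1494.266], [0.0, 0.0, 0.0, 1.0]]}
comb [411.1 226.4] 0.91
comb [312.7 206.6] 0.65
coarse_comb [275.3 214.4] 0.67
stand [160.6 194.2] 0.96
fins_mid [160.1 188.6] 0.97
knob_grip [153.6 211.4] 0.52
spool [241.6 163.5] 0.43
canister [118.7 163.2] 0.74
tin [352.2 226.5] 0.51
tin [121.7 165.3] 0.41
scene {'fx': 358.154, 'fy': 358.154, 'cx': 259.587, 'cy': 194.647, 'k1': -0.059, 'pose': [[-0.555, 0.412, -0.722, -583.103], [-0.832, -0.273, 0.483, 612.613], [0.002, 0.869, 0.495, 852.998], [0.0, 0.0, 0.0, 1.0]]}
comb [303.4 198.8] 0.64
comb [364.6 188.7] 0.48
coarse_comb [280.7 208.2] 0.7
stand [184.2 233.7] 0.61
stand [238.1 201. ] 0.58
fins_mid [186.4 222.6] 0.64
knob_grip [197.9 222.7] 0.49
spool [240.2 204.3] 0.4
canister [140.8 229.1] 0.59
tin [240.  198.1] 0.19
```

Run:
```python
from h import *
a=np.load('top0.npz')['im']
cv2.imwrite('pics/t1.png',cv2.resize(a[130:270,90:450],(800,311),interpolation=cv2.INTER_CUBIC))
b=np.load('scene0.npz')['im'];b=cv2.resize(b[140:290,110:410],(560,280),interpolation=cv2.INTER_CUBIC)
A=cv2.resize(a[130:270,90:450],(800,311),interpolation=cv2.INTER_CUBIC)
o=np.zeros((591,800,3),np.uint8);o[:311]=A;o[311:,:560]=b;cv2.imwrite('pics/both.png',o)
```

```text
(no output)
```

View pics/both.png

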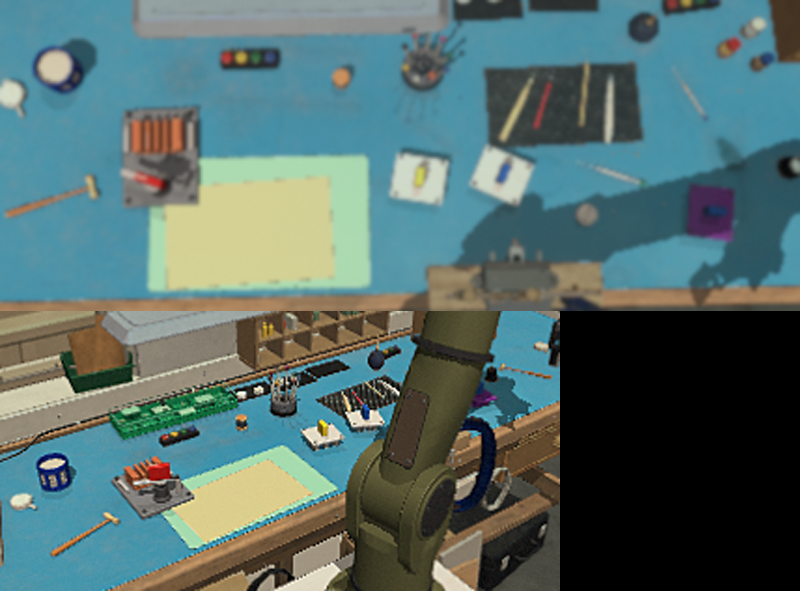

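Blue-rib candidates in the top image are the aluminium plate at about (316,208) and the purple one at (410,225). The yellow-rib coarse comb is at (279,210). The aluminium plate with the blue rib fits the description, and the purple one is the look-alike. Next I'll measure the positions.

Run:
```python
from h import *
z=np.load('top0.npz');im,d=z['im'],z['d'];cp=camera_params('top');P=cloud(cp,d)
hsv=cv2.cvtColor(im,cv2.COLOR_BGR2HSV)
for n,px in [('comb',(312.7,206.6)),('coarse',(275.3,214.4)),('fins',(160.1,188.6)),('knob',(153.6,211.4)),('spool',(241.6,163.5)),('tin',(352,226)),('canister',(118,163))]:
    c,r=map(int,px);print(n,np.round(np.nanmedian(P[r-2:r+3,c-2:c+3].reshape(-1,3),0),0))
print('comb@28',at_z(cp,(312.7,206.6),0).round(),'fins@46',at_z(cp,(160.1,188.6),46).round(),'knob82',at_z(cp,(153.6,211.4),82).round())
# white plate and blue rib
for nm,(x0,x1,y0,y1) in {'comb':(298,335,190,228)}.items():
    s=P[y0:y1,x0:x1];m=(s[...,2]>15)&(s[...,2]<40)
    p=cv2.minAreaRect(s[m][:,:2].astype(np.float32));print('plate',p,m.sum())
    m=s[...,2]>42;print('rib',cv2.minAreaRect(s[m][:,:2].astype(np.float32)),m.sum())
s=P[170:235,140:185];m=(s[...,2]>6)&(s[...,2]<100);print('stand',cv2.minAreaRect(s[m][:,:2].astype(np.float32)))
cs=camera_params('scene')
def tri(a,b):
    o1,d1=ray(cp,a);o2,d2=ray(cs,b);A=np.c_[d1,-d2];t=np.linalg.lstsq(A,o2-o1,rcond=None)[0];return (o1+d1*t[0]+o2+d2*t[1])/2
print('tri comb',tri((312.7,206.6),(303.4,198.8)),'fins',tri((160.1,188.6),(186.4,222.6)),'knob',tri((153.6,211.4),(197.9,222.7)))
w,dw=grab_frame('wrist');cv2.imwrite('pics/w0.png',w);cw=camera_params('wrist');s=status.state();Rt=R.from_quat(s['tool_rot']).as_matrix()
T=np.array(cw['pose']);print('cam in tool',(Rt.T@(T[:3,3]-s['position'])).round(1),'\n',(Rt.T@T[:3,:3]).round(3),cw['fx'],cw['k1'])
```

```text
comb [ 503. -347.   30.]
coarse [ 477. -214.   30.]
fins [577. 192.  36.]
knob [492. 210.  69.]
spool [665. -95.  30.]
tin [ 430. -489.   13.]
canister [669. 347.  49.]
comb@28 [ 505. -353.    0.] fins@46 [574. 193.  46.] knob82 [487. 205.  82.]
plate ((495.79046630859375, -360.4315490722656), (84.69526672363281, 72.9594497680664), 64.94624328613281) 432
rib ((495.2335205078125, -359.5328369140625), (13.260071754455566, 29.1904296875), 65.79605102539062) 36
stand ((532.8153076171875, 191.4417724609375), (162.40663146972656, 235.41314697265625), 88.8479232788086)
tri comb [ 500.90048808 -353.94783012   13.17593412] fins [574.02067653 193.46979261  42.77909708] knob [479.79048922 192.1275978   97.68346546]
cam in tool [ 80.5  -0.  -69.7] 
 [[ 0.     0.95   0.313]
 [ 1.    -0.    -0.001]
 [-0.001  0.313 -0.95 ]] 298.61077182511355 -0.0644349725941771
```

```bash
python3 -m crank '1 0.385 -0.172 0.073 0 0 0.695;1 0.385 -0.172 0.073 0 0 0.695;1 0.385 -0.172 0.073 0 0 0.695;1 0.385 -0.172 0.073 0 0 0.695;1 0.385 -0.172 0.073 0 0 0.695;1 0.385 -0.172 0.073 0 0 0.695;1 0.385 -0.172 0.073 0 0 0.695;1 0.385 -0.172 0.073 0 0 0.695;1 0.385 -0.172 0.073 0 0 0.695;1 0.385 -0.172 0.073 0 0 0.695;1 0.385 -0.172 0.073 0 0 0.695;1 0.385 -0.172 0.073 0 0 0.695;1 0.385 -0.172 0.073 0 0 0.695'
cat > look.py <<'E'
import sys
from h import *
s=status.state();w,d=grab_frame('wrist');cw=camera_params('wrist');np.savez(sys.argv[1]+'.npz',im=w,d=d,pose=cw['pose'])
cv2.imwrite(f'pics/{sys.argv[1]}.png',w)
print(s['clock'],s['position'].round(1) if hasattr(s['position'],'round') else s['position'],R.from_quat(s['tool_rot']).as_matrix().round(3).tolist())
for n in sys.argv[2:]:
    for r in finder.place_of('wrist',n)[:2]: print(n,np.round(r['pixel'],1),round(r['p'],2))
E
python3 look.py w1 comb
python3 - <<'E'
from h import *
z=np.load('w1.npz');cp=camera_params('wrist');P=cloud(cp,z['d']);s=P.reshape(-1,3)
c=np.hypot(s[:,0]-496,s[:,1]+360)<65
for n,m in [('plate',c&(s[:,2]>20)&(s[:,2]<38)),('rib',c&(s[:,2]>48)&(s[:,2]<66))]:
    print(n,cv2.minAreaRect(s[m][:,:2].astype(np.float32)),m.sum(),np.median(s[m][:,2]))
E
```

```text
clock: 2.03
position: [497.7, -359.1, 230.6]
tool_rot: [0.977, -0.212, -0.0, -0.0]
wrist_force: [0.1, -0.2, -0.1]
opening: 0.997
2.0333 [ 497.7 -359.1  230.6] [[0.91, -0.414, -0.001], [-0.414, -0.91, 0.0], [-0.001, -0.0, -1.0]]
comb [255.9 170.9] 0.67
plate ((491.7789611816406, -362.88336181640625), (84.14935302734375, 72.4934310913086), 64.90585327148438) 5749 28.129139701839676
rib ((492.248779296875, -362.9367370605469), (13.179098129272461, 29.38670539855957), 65.28690338134766) 539 57.718166514421654
```

View pics/w1.png

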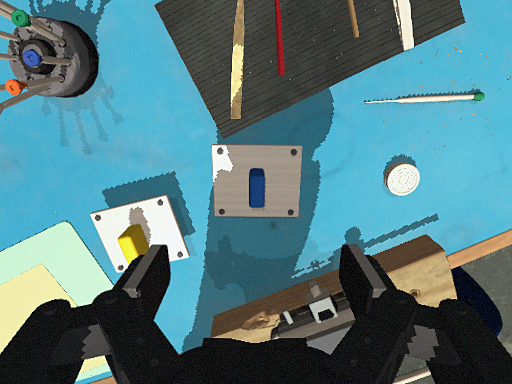

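```bash
python3 -m crank '1 -0.003 0.005 0.04 0 0 0;1 -0.003 0.005 0.08 0 0 0;1 -0.003 0.005 0.11 0 0 0;1 -0.003 0.005 0.124 0 0 0;1 -0.003 0.005 0.124 0 0 0;0.4 -0.003 0.005 0.124 0 0 0;0 -0.003 0.005 0.124 0 0 0;0 -0.003 0.005 0.124 0 0 0;0 -0.003 0.005 0.124 0 0 0;0 -0.003 0.005 0.124 0 0 0;0 -0.003 0.005 0.124 0 0 0;0 -0.003 0.005 0.124 0 0 0;0 -0.003 0.005 0.124 0 0 0'
```

```text
clock: 3.22
position: [491.6, -365.5, 108.3]
tool_rot: [0.977, -0.214, 0.001, 0.001]
wrist_force: [0.5, 1.8, 5.6]
opening: 0.148
```

```bash
python3 -m crank '0 0 0 -0.04 0 0 0;0 0 0 -0.08 0 0 0;0 0 0 -0.12 0 0 0;0 -0.015 -0.04 -0.15 0 0 0;0 -0.195 -0.525 -0.172 0 0 -0.41;0 -0.195 -0.525 -0.172 0 0 -0.41;0 -0.195 -0.525 -0.172 0 0 -0.41;0 -0.195 -0.525 -0.172 0 0 -0.41;0 -0.195 -0.525 -0.172 0 0 -0.41;0 -0.195 -0.525 -0.172 0 0 -0.41;0 -0.195 -0.525 -0.172 0 0 -0.41;0 -0.195 -0.525 -0.172 0 0 -0.41;0 -0.195 -0.525 -0.172 0 0 -0.41;0 -0.195 -0.525 -0.172 0 0 -0.41;0 -0.195 -0.525 -0.172 0 0 -0.41;0 -0.195 -0.525 -0.172 0 0 -0.41;0 -0.195 -0.525 -0.172 0 0 -0.41;0 -0.195 -0.525 -0.172 0 0 -0.41;0 -0.195 -0.525 -0.172 0 0 -0.41;0 -0.195 -0.525 -0.172 0 0 -0.41'
python3 look.py w2 comb stand fins_mid
```

```text
clock: 4.88
position: [533.8, 192.1, 278.3]
tool_rot: [1.0, -0.011, -0.0, 0.002]
wrist_force: [0.1, -0.4, -3.2]
opening: 0.15
4.8833 [533.8 192.1 278.3] [[1.0, -0.022, -0.0], [-0.022, -1.0, -0.004], [-0.0, 0.004, -1.0]]
comb [254.1 222. ] 0.91
```

View pics/w2.png

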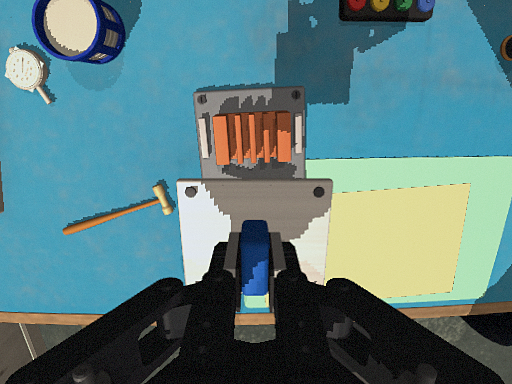

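The comb is held, with its plate edge at row 180. The copper block is visible at columns 214–290, rows 110–165. Now I'll measure both from the depth image.

Run:
```python
from h import *
z=np.load('w2.npz');cp=camera_params('wrist');P=cloud(cp,z['d']);im=z['im'];s=P.reshape(-1,3)
hsv=cv2.cvtColor(im,cv2.COLOR_BGR2HSV).reshape(-1,3)
st=status.state();Rt=R.from_quat(st['tool_rot']).as_matrix();t=(s-st['position'])@Rt
m=(t[:,2]>70)&(t[:,2]<90)&(np.abs(t[:,1])<60)&(t[:,0]>15)&(t[:,0]<60)
q=t[m];print('plate tool z',np.median(q[:,2]),'n',len(q))
# front edge: max x per y bin
ys=np.arange(-36,37,6);e=[np.percentile(q[np.abs(q[:,1]-y)<2][:,0],98) for y in ys];print(np.round(e,1),'slope',np.polyfit(ys,e,1))
print('side extents y',np.percentile(q[:,1],[0.5,99.5]))
A=np.c_[q[:,:2],np.ones(len(q))];print('tilt',np.linalg.lstsq(A,q[:,2],rcond=None)[0])
# copper
cop=(hsv[:,0]<18)&(hsv[:,1]>110)&(hsv[:,2]>80)
b=(np.abs(s[:,0]-575)<45)&(np.abs(s[:,1]-193)<60)
m=b&(s[:,2]>40)&(s[:,2]<52);q=s[m];print('tops',len(q),np.median(q[:,2]),cv2.minAreaRect(q[:,:2].astype(np.float32)))
h,ed=np.histogram(q[:,1],np.arange(140,246,1));print([(int(a),int(n)) for a,n in zip(ed,h) if n])
h,ed=np.histogram(q[:,0],np.arange(530,620,2));print([(int(a),int(n)) for a,n in zip(ed,h) if n])
f=(np.abs(s[:,1]-193)<75)&(s[:,0]>560)&(s[:,0]<640)&(s[:,2]>8)&(s[:,2]<17);q=s[f]
e=lambda x,lo:np.percentile(q[np.abs(q[:,0]-x)<3][:,1],lo)
for x in (570,585,600,615): print(x,e(x,1),e(x,99))
print('x far',np.percentile(q[:,0],99.5), [round(np.percentile(q[np.abs(q[:,1]-y)<3][:,0],99),1) for y in (150,170,190,210,230)])
```

```text
plate tool z 80.71547381299496 n 5741
[35.3 35.1 35.3 35.3 35.4 35.2 35.3 35.3 35.2 35.2 35.3 35.3 35.3] slope [4.77088329e-04 3.52591941e+01]
side extents y [-41.05153062  41.14417495]
tilt [2.31629110e-02 6.43959701e-04 8.01359489e+01]
tops 2283 46.24960072144893 ((567.8952026367188, 191.73519897460938), (50.45786666870117, 78.52232360839844), 1.4145071506500244)
[(151, 1), (152, 3), (153, 50), (154, 50), (155, 49), (156, 50), (157, 50), (158, 50), (159, 50), (160, 48), (161, 50), (162, 50), (163, 50), (164, 50), (165, 50), (166, 41), (167, 3), (174, 22), (175, 44), (176, 47), (177, 50), (178, 45), (179, 50), (180, 38), (188, 16), (189, 47), (190, 49), (191, 48), (192, 50), (193, 48), (194, 33), (202, 25), (203, 50), (204, 50), (205, 50), (206, 47), (207, 43), (208, 33), (209, 2), (216, 30), (217, 56), (218, 46), (219, 52), (220, 47), (221, 49), (222, 48), (223, 48), (224, 50), (225, 50), (226, 47), (227, 51), (228, 46), (229, 47), (230, 30), (231, 4)]
[(542, 41), (544, 84), (546, 85), (548, 86), (550, 87), (552, 87), (554, 88), (556, 88), (558, 90), (560, 90), (562, 90), (564, 89), (566, 89), (568, 93), (570, 92), (572, 93), (574, 90), (576, 92), (578, 98), (580, 95), (582, 90), (584, 98), (586, 94), (588, 92), (590, 103), (592, 59)]
570 133.5792966643086 254.18831747785248
585 133.9410279585169 255.15077689208948
600 136.48495444059702 254.04043114385686
615 136.5088992852178 253.69973370325857
x far 618.016873553615 [np.float64(617.8), np.float64(617.2), np.float64(617.6), np.float64(617.1), np.float64(616.3)]
```

Run:
```python
from h import *
z=np.load('w2.npz');cp=camera_params('wrist');s=cloud(cp,z['d']).reshape(-1,3)
b=(s[:,2]>40)&(s[:,2]<52)&(s[:,0]>545)&(s[:,0]<590)
for lo,hi in ((150,169),(172,183),(186,197),(200,211),(214,233)):
    q=s[b&(s[:,1]>lo)&(s[:,1]<hi)];r=[]
    for p in (5,50,95):
        xs=np.arange(547,590,3.);ye=[np.percentile(q[np.abs(q[:,0]-x)<2][:,1],p) for x in xs];r.append(np.polyfit(xs-568,ye,1).round(4).tolist())
    print(r)
q=s[b];A=np.c_[q[:,:2]-[568,192],np.ones(len(q))];print('plane',np.linalg.lstsq(A,q[:,2],rcond=None)[0])
```

```text
[[0.0191, 153.6227], [0.013, 159.9072], [0.0223, 166.3387]]
[[0.024, 175.2479], [0.0168, 177.7774], [0.0195, 180.3614]]
[[0.0283, 189.117], [0.0353, 191.6719], [0.0258, 194.2324]]
[[0.023, 203.0447], [0.0189, 205.4131], [0.0204, 208.2649]]
[[0.0304, 217.0261], [0.0284, 223.4326], [0.0266, 229.9224]]
plane [ 7.96166430e-04 -1.07802720e-03  4.61988022e+01]
```

```bash
python3 -m crank '0 0.033 -0.001 0.02 0 0.023 -0.046;0 0.033 -0.001 0.04 0 0.023 -0.046;0 0.033 -0.001 0.07 0 0.023 -0.046;0 0.033 -0.001 0.095 0 0.023 -0.046;0 0.033 -0.001 0.108 0 0.023 -0.046;0 0.033 -0.001 0.112 0 0.023 -0.046;0 0.033 -0.001 0.112 0 0.023 -0.046;0 0.033 -0.001 0.112 0 0.023 -0.046;0 0.033 -0.001 0.112 0 0.023 -0.046'
python3 look.py w3 fins_mid
```

```text
clock: 5.83
position: [568.4, 191.7, 168.9]
tool_rot: [1.0, 0.011, 0.014, 0.001]
wrist_force: [0.9, 0.6, -1.7]
opening: 0.147
5.8333 [568.4 191.7 168.9] [[0.999, 0.021, 0.027], [0.021, -1.0, -0.002], [0.027, 0.003, -1.0]]
```

Run:
```python
from h import *
im,d=grab_frame('scene');im2,_=grab_frame('top')
a=cv2.resize(im[195:275,150:260],(550,400),interpolation=cv2.INTER_CUBIC);cv2.imwrite('pics/s3.png',a)
z=np.load('w3.npz');cp=camera_params('wrist');s=cloud(cp,z['d']).reshape(-1,3)
st=status.state();Rt=R.from_quat(st['tool_rot']).as_matrix();t=(s-st['position'])@Rt
print(st['wrist_force'],st['wrist_torque'])
m=(s[:,2]>70)&(s[:,2]<95)&(np.abs(t[:,1])<60)&(t[:,0]>15)&(t[:,0]<60);q=s[m]
print('plate z',np.median(q[:,2]),np.linalg.lstsq(np.c_[q[:,:2]-[568,192],np.ones(len(q))],q[:,2],rcond=None)[0])
b=(s[:,2]>40)&(s[:,2]<52)&(s[:,0]>545)&(s[:,0]<600)&(np.abs(s[:,1]-192)<45);print('tops visible',b.sum())
f=(np.abs(s[:,1]-193)<70)&(s[:,0]>595)&(s[:,0]<640)&(s[:,2]>6)&(s[:,2]<18);q2=s[f]
print('foot far',[round(np.percentile(q2[np.abs(q2[:,1]-y)<3][:,0],99),1) for y in (150,170,190,210,230)])
print('plate y ext',np.percentile(q[:,1],[1,99]),'front x',np.percentile(q[:,0],99))
```

```text
[ 0.43083979  0.63833407 -2.36420179] [ 0.01866027  0.0719537  -0.01142021]
plate z 88.02467551806848 [ 2.10123253e-04 -3.90783758e-03  8.80064894e+01]
tops visible 0
foot far [np.float64(617.5), np.float64(617.0), np.float64(616.3), np.float64(615.5), np.float64(615.0)]
plate y ext [151.25904038 232.50994529] front x 605.6543087135826
```

View pics/w3.png

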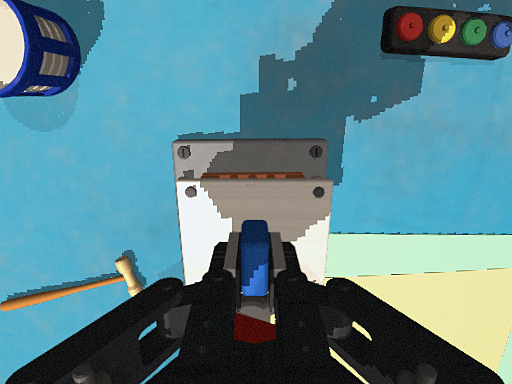

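```bash
python3 -m crank '0 -0.002 0 0.006 0 0 0;0 -0.002 0 0.011 0 0 0;0 -0.002 0 0.014 0 0 0;0 -0.002 0 0.017 0 0 0;0 -0.002 0 0.02 0 0 0;0 -0.002 0 0.022 0 0 0;0 -0.002 0 0.022 0 0 0'; python3 -c "
from h import *
s=status.state();print(s['position'],s['wrist_force'],s['wrist_torque'])"
```

```text
clock: 6.62
position: [566.2, 191.6, 145.4]
tool_rot: [1.0, 0.011, 0.012, 0.001]
wrist_force: [0.7, 1.0, -2.5]
opening: 0.149
[566.16035476 191.64172997 145.38790516] [ 0.65342778  0.99788266 -2.51289524] [0.31206285 0.02660057 0.06337221]
```

```bash
python3 -m crank '0 0 0 0.003 0 0 0;0 0 0 0.006 0 0 0;0 0 0 0.009 0 0 0;0 0 0 0.011 0 0 0;0 0 0 0.013 0 0 0;0 0 0 0.0145 0 0 0;0 0 0 0.0145 0 0 0'; python3 -c "
from h import *
s=status.state();print(s['position'],s['wrist_force'],s['wrist_torque'])"
```

```text
clock: 7.2
position: [566.6, 191.7, 132.6]
tool_rot: [1.0, 0.011, 0.012, 0.002]
wrist_force: [-4.5, -1.7, 10.2]
opening: 0.148
[566.60776878 191.72919113 132.6446902 ] [-4.49267149 -1.74583922 10.21970987] [-0.18783322  1.22665386  0.03649704]
```

```bash
python3 -m crank '0.5 0 0 0.0125 0 0 0;0.5 0 0 0.0125 0 0 0;0.5 0 0 0.0125 0 0 0;0.5 0 0 0.0125 0 0 0;0.5 0 0 0.0125 0 0 0;0.5 0 0 -0.02 0 0 0;0.5 0 0 -0.06 0 0 0;0.5 0 0 -0.10 0 -0.026 0;0.5 -0.03 0 -0.14 0 -0.026 0;0.5 -0.045 0 -0.14 0 -0.026 0;0.5 -0.045 0 -0.14 0 -0.026 0'
python3 look.py w4 comb knob_grip stand
python3 - <<'E'
from h import *
z=np.load('w4.npz');cp=camera_params('wrist');s=cloud(cp,z['d']).reshape(-1,3);hsv=cv2.cvtColor(z['im'],cv2.COLOR_BGR2HSV).reshape(-1,3)
m=(s[:,2]>46)&(s[:,2]<58)&(np.hypot(s[:,0]-568,s[:,1]-192)<62)&(s[:,0]>535);q=s[m]
print('plate',np.median(q[:,2]),cv2.minAreaRect(q[:,:2].astype(np.float32)),np.linalg.lstsq(np.c_[q[:,:2]-[568,192],np.ones(len(q))],q[:,2],rcond=None)[0])
red=((hsv[:,0]<6)|(hsv[:,0]>172))&(hsv[:,1]>150)
for lo,hi in ((86,102),(50,66)):
    m=(s[:,2]>lo)&(s[:,2]<hi)&(np.hypot(s[:,0]-490,s[:,1]-192)<65)&(red if lo>80 else s[:,0]<530);q=s[m]
    print(lo,len(q),np.median(q[:,2]) if len(q) else 0,cv2.minAreaRect(q[:,:2].astype(np.float32)) if len(q)>5 else '')
E
```

```text
clock: 8.12
position: [516.7, 192.9, 275.2]
tool_rot: [1.0, 0.012, 0.002, 0.002]
wrist_force: [0.3, 0.4, -1.4]
opening: 0.505
8.1167 [516.7 192.9 275.2] [[1.0, 0.024, 0.004], [0.024, -1.0, -0.004], [0.004, 0.004, -1.0]]
comb [256.3 119.8] 0.66
knob_grip [254. 210.] 0.96
plate 47.05142311021686 ((569.0425415039062, 188.42015075683594), (69.62554931640625, 83.97634887695312), 1.1879388093948364) [-4.04488834e-03 -7.52378642e-04  4.71431304e+01]
86 494 89.53035360102187 ((491.09051513671875, 190.018310546875), (42.51858901977539, 11.950347900390625), 70.56380462646484)
50 787 55.576711130025444 ((500.8764343261719, 204.65097045898438), (74.442626953125, 17.496267318725586), 83.71605682373047)
```

View pics/w4.png

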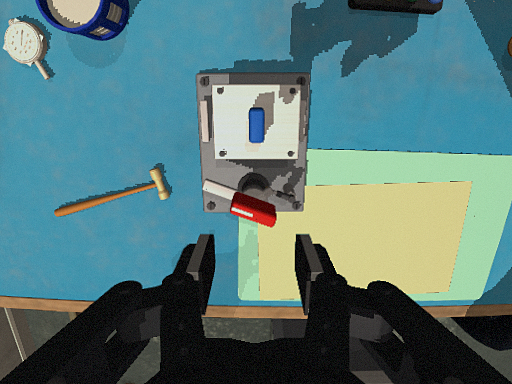

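```bash
python3 look.py w5
python3 - <<'E'
from h import *
z=np.load('w5.npz');cp=camera_params('wrist');print(np.abs(z['pose']-cp['pose']).max());s=cloud(cp,z['d']).reshape(-1,3);hsv=cv2.cvtColor(z['im'],cv2.COLOR_BGR2HSV).reshape(-1,3)
m=(s[:,2]>46)&(s[:,2]<58)&(np.hypot(s[:,0]-568,s[:,1]-192)<62)&(s[:,0]>535);q=s[m]
print('plate',np.median(q[:,2]),cv2.minAreaRect(q[:,:2].astype(np.float32)))
red=((hsv[:,0]<6)|(hsv[:,0]>172))&(hsv[:,1]>150)
m=(s[:,2]>86)&(s[:,2]<102)&(np.hypot(s[:,0]-490,s[:,1]-192)<65)&red;q=s[m]
print(len(q),np.median(q[:,2]),cv2.minAreaRect(q[:,:2].astype(np.float32)))
m=(s[:,2]>6)&(s[:,2]<18)&(np.hypot(s[:,0]-570,s[:,1]-192)<90);print('foot z',np.median(s[m][:,2]))
E
```

```text
8.3167 [518.5 190.3 270.7] [[1.0, 0.021, -0.002], [0.021, -1.0, -0.005], [-0.002, 0.005, -1.0]]
0.0
plate 51.33906840594051 ((568.9895629882812, 191.42596435546875), (69.09683990478516, 84.57830810546875), 1.1962705850601196)
581 93.40278467536444 ((489.8394470214844, 192.54986572265625), (42.83687973022461, 12.357630729675293), 70.6860122680664)
foot z 11.44930036816271
```

```bash
python3 -m crank '0.5 -0.0285 -0.003 0 0 0 -1.203;0.5 -0.0285 -0.003 0 0 0 -1.203;0.5 -0.0285 -0.003 0 0 0 -1.203;0.5 -0.0285 -0.003 0 0 0 -1.203;0.5 -0.0285 -0.003 0 0 0 -1.203;0.5 -0.0285 -0.003 0 0 0 -1.203;0.5 -0.0285 -0.003 0.02 0 0 -1.203;0.5 -0.0285 -0.003 0.03 0 0 -1.203;0.5 -0.0285 -0.003 0.04 0 0 -1.203;0.5 -0.0285 -0.003 0.05 0 0 -1.203;0.5 -0.0285 -0.003 0.06 0 0 -1.203;0.5 -0.0285 -0.003 0.06 0 0 -1.203;0.5 -0.0285 -0.003 0.06 0 0 -1.203;0.5 -0.0285 -0.003 0.06 0 0 -1.203'
python3 look.py w6
python3 - <<'E'
from h import *
z=np.load('w6.npz');cp=camera_params('wrist');s=cloud(cp,z['d']).reshape(-1,3);hsv=cv2.cvtColor(z['im'],cv2.COLOR_BGR2HSV).reshape(-1,3)
red=((hsv[:,0]<6)|(hsv[:,0]>172))&(hsv[:,1]>150)
m=(s[:,2]>86)&(s[:,2]<102)&(np.hypot(s[:,0]-490,s[:,1]-192)<65)&red;q=s[m]
print(len(q),np.median(q[:,2]),cv2.minAreaRect(q[:,:2].astype(np.float32)))
print(status.state()['joint_pos'],status.state()['position'])
E
```

```text
clock: 9.53
position: [490.1, 192.7, 210.6]
tool_rot: [0.819, 0.574, -0.002, 0.001]
wrist_force: [-0.6, 0.3, 0.9]
opening: 0.502
9.5333 [490.1 192.7 210.6] [[0.342, 0.94, -0.003], [0.94, -0.342, -0.004], [-0.004, -0.001, -1.0]]
939 94.2231117225372 ((489.6249084472656, 193.37689208984375), (42.803768157958984, 12.4141206741333), 69.77493286132812)
[ 0.30602891  0.20659712 -0.80541586  1.84786921  0.16504799  1.15803111
 -0.90418941] [490.25555071 192.74968061 210.95284713]
```

```bash
python3 -m crank '0.5 0 0 0.03 0 0 0;0.5 0 0 0.055 0 0 0;0.5 0 0 0.07 0 0 0;0.5 0 0 0.0745 0 0 0;0.5 0 0 0.0745 0 0 0;0 0 0 0.0745 0 0 0;0 0 0 0.0745 0 0 0;0 0 0 0.0745 0 0 0;0 0 0 0.0745 0 0 0;0 0 0 0.0745 0 0 0;0 0 0 0.0745 0 0 0'
```

```text
clock: 10.5
position: [489.6, 193.6, 138.1]
tool_rot: [0.819, 0.574, -0.002, 0.001]
wrist_force: [-4.9, 0.6, 6.1]
opening: 0.14
```

```bash
python3 -m crank '0 0 0 0 0 0 0.1;0 0 0 0 0 0 0.2;0 0 0 0 0 0 0.3;0 0 0 0 0 0 0.4;0 0 0 0 0 0 0.5;0 0 0 0 0 0 0.6;0 0 0 0 0 0 0.7;0 0 0 0 0 0 0.8;0 0 0 0 0 0 0.9;0 0 0 0 0 0 1.0;0 0 0 0 0 0 1.1;0 0 0 0 0 0 1.2;0 0 0 0 0 0 1.21;0 0 0 0 0 0 1.21'
```

```text
clock: 11.67
position: [490.0, 192.9, 138.2]
tool_rot: [1.0, 0.008, -0.0, 0.002]
wrist_force: [2.8, -1.1, -6.8]
opening: 0.139
```

Turned through the full range. Now I'll release, lift and look.

```bash
python3 -m crank '0.5 0 0 0 0 0 1.21;0.5 0 0 0 0 0 0;0.5 0 0 0 0 0 0;0.5 0 0 0 0 0 0;0.5 0 0 -0.03 0 0 0;0.5 0 0 -0.07 0 0 0;0.5 0.01 0 -0.11 0 0 0;0.5 0.03 0 -0.14 0 0 0;0.5 0.03 0 -0.14 0 0 0;0.5 0.03 0 -0.14 0 0 0;0.5 0.03 0 -0.14 0 0 0;0.5 0.03 0 -0.14 0 0 0' | tail -5
python3 look.py w7
python3 - <<'E'
from h import *
z=np.load('w7.npz');cp=camera_params('wrist');s=cloud(cp,z['d']).reshape(-1,3);hsv=cv2.cvtColor(z['im'],cv2.COLOR_BGR2HSV).reshape(-1,3)
red=((hsv[:,0]<6)|(hsv[:,0]>172))&(hsv[:,1]>150)
m=(s[:,2]>86)&(s[:,2]<102)&(np.hypot(s[:,0]-490,s[:,1]-192)<65)&red;q=s[m]
print('knob',len(q),np.median(q[:,2]),cv2.minAreaRect(q[:,:2].astype(np.float32)))
m=(s[:,2]>47)&(s[:,2]<53.5)&(np.hypot(s[:,0]-568,s[:,1]-192)<62)&(s[:,0]>545);q=s[m]
print('plate',np.median(q[:,2]),cv2.minAreaRect(q[:,:2].astype(np.float32)),np.linalg.lstsq(np.c_[q[:,:2]-[568,192],np.ones(len(q))],q[:,2],rcond=None)[0])
E
```

```text
clock: 12.67
position: [519.0, 194.0, 276.9]
tool_rot: [1.0, 0.008, -0.002, 0.003]
wrist_force: [0.0, 0.2, -0.4]
opening: 0.502
12.6667 [519.  194.  276.9] [[1.0, 0.016, -0.003], [0.016, -1.0, -0.005], [-0.003, 0.005, -1.0]]
knob 493 93.66507571651869 ((490.0091857910156, 192.12876892089844), (42.604312896728516, 12.024640083312988), 0.6153034567832947)
plate 51.524612569750616 ((574.1366577148438, 191.23487854003906), (59.327117919921875, 84.64429473876953), 1.1494911909103394) [-2.22090423e-03 -6.63167698e-04  5.15265169e+01]
```

View pics/w7.png

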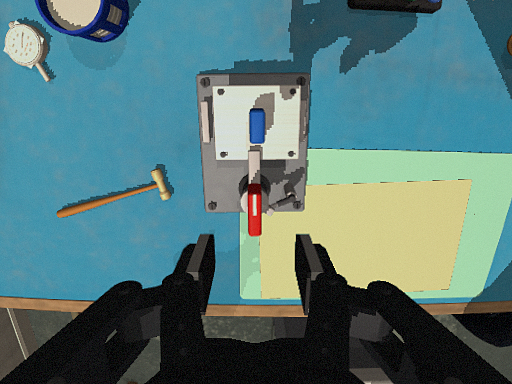

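The tab (column 254, rows 150–185) lies along the stand's x over the comb's edge. The knob bar's yaw is 0.6° and the comb's plate is level at z 51.5. The arm is clear of everything.

```bash
python3 -c "
from station import ticket; print(ticket.job_done())"
```

```text
the job is handed in; nothing more can be done
None
```

I fitted the blue-gripped comb onto the stand, let go of it, turned the red knob clockwise until it was locked, and handed the job in at about 12.7 s. No verdict was reported.

- **Fit:** The copper block measured about 3 mm off centre to the stand's −y side, seen in the wrist camera's depth image. The fins slid in with almost no force, so no sideways feeling was needed. About 10 N of contact showed when the comb reached the bottom.
- **Comb:** In the last look its plate top is at z 51.5 mm, where 52 is fully home. It is level within about 0.003 rad and square to the stand within about 0.5°.
- **Knob:** The bar went from 70° to 0.6° in the world frame, where the stand's x lies at about 1.2°. The tab lies across the comb's edge, and the knob stayed there after I let go. I judged the angle from the image because the joint value can't be read.
- **Bystanders:** I did not touch the yellow-gripped comb or the other things, but I took no final picture of the yellow comb, spool or tin to confirm it.
- **A reading that disagreed:** One look taken while the arm was still settling put the comb 4–5 mm too low. A repeat at rest gave 51.3 mm. The top camera also placed the stand about 6 mm farther out in x than the wrist camera did. I used the wrist measurement.

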